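# Serve the low tea tin from a packed row

### The job

Three tea tins stand packed side by side under the narrow wire shelf on the coffee counter, too close for fingers. Nudge the lowest one lengthwise along the counter until its end stands well clear of its neighbours, then take hold of it there and set it down, not drop it, upright and flat on the floor of the wooden serving tray, and let go. Leave the two tall tins standing in their places and do not push about or knock over anything else.

Things in the scene. Friction and masses are not known exactly. Their poses are not given: they have to be found in the camera images.
- low_tin: The tin to serve: the lowest of the three flat-lidded rectangular steel tea tins with black lids in the row; 120 mm long (its x), 48 mm wide (y), 56 mm high, 0.2 kg give or take, rigid, closed. Origin at the centre of its underside. It may stand at any of the three places in the row.
- tall_tin_a: A neighbour: tin of the same length and width, 70 mm high, 0.35 kg or so. Origin at the centre of its underside, x along its length.
- tall_tin_b: The other neighbour, the same as tall_tin_a.
- riser: Fixed narrow wire shelf standing over the row. Origin on the counter under the row's middle; x runs along the tins' length, roughly to the robot's right (world -y), y along the row. The tins stand on the counter at y = -50, 0, +50 mm, centred on x = 0 within 3 mm, about 2 mm apart. Its two legs, 8 mm thick, stand at x = -8, y = -100 and +100 mm, on feet 14 mm wide, 5 mm high, from x = -65 to +25 mm.
- riser_top (a point): Centre of the shelf's wire top, at x = -35 mm of the riser, 193 mm above the counter. The top is 6 mm thick and covers only x = -65 to -5 mm, y = -104 to +104 mm of the riser, so it hangs over the tins' left ends (x = -60) and leaves their right ends (x = +60) open above.
- tray: Fixed wooden serving tray, 210 mm (its x) by 250 mm (y) outside, walls 5 mm thick, rim 18 mm above the counter, inner floor 5 mm above the counter. Origin on the counter under its centre. The half with x > 0 is empty.
- cup: Bystander: white ceramic cup, 68 mm across and 70 mm high, standing in the tray on its x < 0 half. Origin at the centre of its underside.
- sugar: Bystander: straight round canister, 72 mm across, 150 mm high. Origin at the centre of its underside.
- creamer: Bystander: round jar with a lid, 72 mm across, 150 mm high. Origin at the centre of its underside.
- spoon: Bystander: steel spoon, under 200 mm long, lying flat on the counter between the robot and the row.
- sanitizer: Bystander: clear bottle, 56 mm across, 140 mm high. Origin at the centre of its underside.
- stirrers: Bystander: paper beaker of wooden stirring sticks, 68 mm across, 130 mm high over all. Origin at the centre of its underside.
- truck: Bystander: red toy pickup truck, 130 x 62 x 60 mm.
Things that resemble listed ones, but are neither listed nor needed, are in the scene too. What is shaped like the low_tin but pink, purple or yellow is not meant.

How it is judged (in metres and radians):
On the way:
1. the low tin, still standing on the counter, has been slid at least 25 mm lengthwise out of its row, either way ((x of low_tin in the frame of riser above 0.025 m or x of low_tin in the frame of riser below -0.025 m) and height (world z) of low_tin below 0.008 m and angle between low_tin's own z axis and vertical below 0.12 rad), for 0.2 s.
At the end, for the whole second after the job is handed in: The low tin stands upright (within 4 degrees) and flat on the tray's inner floor, inside the rim, at rest and released; both tall tins stand upright within 30 mm of where they were (x of low_tin in the frame of tray between -0.1 and 0.1 m and y of low_tin in the frame of tray between -0.09 and 0.09 m and z of low_tin in the frame of tray below 0.009 m and angle between low_tin's own z axis and vertical below 0.07 rad and linear speed of low_tin below 0.02 m/s and contact force between low_tin and the fingers below 0.05 N and angle between each of tall_tin_a, tall_tin_b's own z axis and vertical below 0.1 rad and distance of each of tall_tin_a, tall_tin_b from where it was at the start of the episode below 0.03 m); the robot touches nothing.
It fails at once if the low tin falls freely from more than 40 mm above the counter (contact force between low_tin and anything else below 0.02 N and height (world z) of low_tin above 0.04 m).
It fails at once if a tall tin is moved by more than 30 mm or tipped over (distance of any of tall_tin_a, tall_tin_b from where it was at the start of the episode above 0.03 m or angle between any of tall_tin_a, tall_tin_b's own z axis and vertical above 0.5 rad).
It fails at once if a bystander is moved by more than 50 mm or tipped over (distance of any of cup, sugar, creamer, spoon, sanitizer, stirrers, truck from where it was at the start of the episode above 0.05 m or angle between any of cup, sugar, creamer, spoon, sanitizer, stirrers, truck's own z axis and vertical above 0.5 rad).
It also fails if it takes over 64 s, if anything falls off the work surface, if the arm or the gripper's body presses on something with over 40 N, if the wrist force passes 120 N, or if a joint passes its speed limit or range.

### The arm

A 6-joint arm with a two-finger parallel gripper is mounted at the origin on the work surface. World frame = base frame: x ahead of the robot, y to its left, z up, the work surface at z = 0. Lengths are in mm, angles in rad, forces in N, time in s.
With the tool pointing down it reaches from about 375 to 825 mm from the base axis. Payload 5.5 kg.
Tool frame: the origin (TCP) lies midway between the tips of the shut fingers; the grasp point (between the pads) lies 19 mm behind it; z points along the fingers, y is the direction in which the jaws open and shut (so a half turn about z gives the same grasp; the last joint's range is limited). The gripper opens to 85 mm and grips with 20 to 120 N. Pads are 22 mm wide; open, the fingers measure 114 mm over their backs; the gripper's body (76 mm by 85 mm) begins 54 mm behind the grasp point. The pads swing forward as they close: fully open they stand 13 mm farther back than shut.
Start: joints at [1.112, 0.314, -0.047, 1.21, 0, 1.571], TCP at [265.72, 537.948, 231.299] pointing down, gripper open.
Joint ranges: [-2.67, 2.67], [-0.69, 1.73], [-1.03, 1.25], [-2.08, 2.16], [-1.42, 1.45], [-3.14, 3.14]. Speed limits (rad/s): [2.39, 2.39, 3.01, 3.14, 3.14, 3.14].

### API

Orientations are given as a unit quaternion [w, x, y, z].
In Python, from bench import env, vision gives the robot as it stands. The module is installed in compiled form; this text tells all that it offers.
- The arm moves only by the tool step_arm, never from a script. Its argument "series" is a list that holds one entry, the list of rows, each a list of 5 numbers: the shift along the tool's x, y, z in units of 30 mm (1.0 is 30 mm), then the turn about the tool's z in degrees, then the opening in per cent of the stroke, from 0 (shut) to 100 (fully open). In form: [[[x, y, z, roll, fingers], ...]]. A call has 1 to 5 rows; each row is the pose to reach, as a shift and turn from the pose commanded when the call began, along the tool's axes at that moment; what a row does not reach only later rows make up. A row lasts 1/10 s, in which the tool goes at most 50 mm and 8.59 degrees, less where a joint would pass 70% of its speed; a pose out of reach is approached as far as the arm can. A call with a gripper value outside its range is refused whole. The fingers move at their own pace and stop on an object; the grip force is fixed at half the most. Time passes only in rows, so rows that repeat a pose let the fingers close. It gives the time, the measured TCP pose, the force and the opening at its end, in the units of the state.
- env.state(): the state, without advancing time (a new reading comes with each control period).
- vision.snapshot(name): name is "scene" or "top" or "wrist"; returns a dict with "frame" (480x640x3 uint8, red, green, blue), "camera_matrix" (3x3 intrinsics, pixels), "R" (3x3) and "t" (3): a world point X has camera coordinates R X + t. Camera axes: x right, y down, z forward; pixel columns grow to the right and rows downward; lengths in mm; the calibration is good to about 2 mm. A picture is of the moment at which its call begins. There is no depth.
- env.hand_in(): hands the job in, once; it reports no verdict.
The state is a dict: "clock": time; "qpos": joint angles; "dq": joint speeds; "joint_torque": joint torques, N m; "tool_pos": TCP position; "ee_rot": TCP orientation; "ft_force": force on the tool from outside, world axes, zero at the start; "ft_torque": the same for the moment, N m; "grip_width": finger opening in mm.
Only numpy, scipy, OpenCV 4.12 (cv2) and the standard library are available. Lean on these libraries where they do the work, as an engineer would, in place of code of your own. Each camera call takes 0.05 s, during which the arm holds its last target.

## Working session

There is one attempt and no reset: what is moved stays moved. The work goes in short steps, Python scripts to look and compute and a tool call to move; the robot and the scene stay as the last step left them, time stands still between calls to the robot, and variables do not carry over. Pictures are saved under pics/ and viewed, and the job is handed in when it is done.

Besides the shell and the picture viewer there is one more tool, called after ">>>" by a JSON object that holds its "name" and its "arguments", one argument or row to a line. step_arm: Moves the arm, as the interface text tells. Its arguments: {"type":"object","properties":{"series":{"type":"array"}},"required":["series"]}

```bash
mkdir -p pics; cat > h.py <<'E'
import numpy as np,cv2
from bench import env,vision
def snap(n,f):
    s=vision.snapshot(n); cv2.imwrite('pics/'+f+'.png',cv2.cvtColor(s['frame'],cv2.COLOR_RGB2BGR)); np.savez('pics/'+f+'.npz',**s); return s
def load(f): return dict(np.load('pics/'+f+'.npz'))
def ray(s,uv):
    K=s['camera_matrix'];R=s['R'];d=R.T@np.linalg.solve(K,[uv[0],uv[1],1.]);return -R.T@s['t'],d
def onz(s,uv,z):
    c,d=ray(s,uv);return c+d*(z-c[2])/d[2]
def proj(s,X):
    p=s['camera_matrix']@(s['R']@np.array(X,float)+s['t']);return p[:2]/p[2]
def tri(obs):
    A=np.zeros((3,3));b=np.zeros(3)
    for s,uv in obs:
        c,d=ray(s,uv);d=d/np.linalg.norm(d);P=np.eye(3)-np.outer(d,d);A+=P;b+=P@c
    return np.linalg.solve(A,b)
E
python3 - <<'E'
from h import *
for n in ['scene','top','wrist']:
    s=snap(n,n+'0');print(n,-s['R'].T@s['t'],s['R'][2])
print(env.state())
E
```

```text
scene [1056.48855794 -506.32836849 1228.21782133] [-0.37108826  0.36460346 -0.85402448]
top [ 435.4272125   -50.03172154 1097.72358817] [ 0.1339861   0.02951992 -0.99054344]
wrist [190.72463152 574.14062371 374.47239407] [ 0.28820874 -0.14402013 -0.9466752 ]
{'clock': 0.15, 'qpos': array([ 1.11202989e+00,  3.14063729e-01, -4.78595425e-02,  1.21022241e+00,
       -3.25344977e-08,  1.57079704e+00]), 'dq': array([-0.00056247, -0.00314808,  0.00290671, -0.00059198, -0.00170415,
       -0.00216901]), 'joint_torque': array([ 4.23518850e-04, -5.40044975e+01,  3.40059578e+01,  1.32686758e-02,
        1.17283378e-05, -6.78348684e-06]), 'tool_pos': array([265.50137139, 537.54644568, 230.62810481]), 'ee_rot': array([-1.53390222e-04,  2.27377236e-01,  9.73806519e-01, -6.57010133e-04]), 'ft_force': array([ 0.16272634, -0.17646686, -0.41953872]), 'ft_torque': array([ 0.00878411,  0.03677908, -0.06410632]), 'grip_width': 85.5395287326702}
```

View pics/scene0.png

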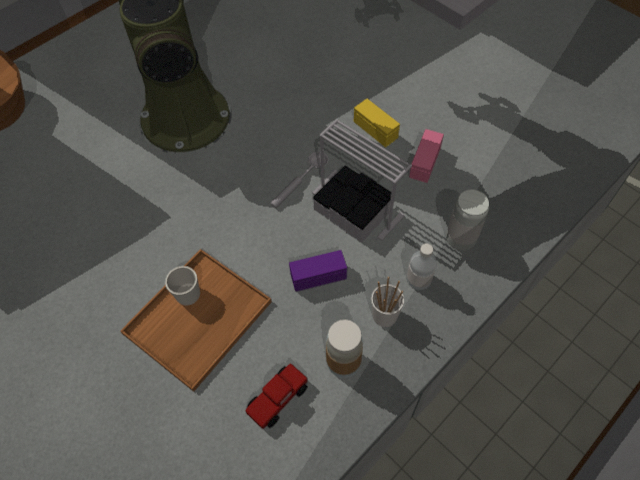

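View pics/top0.png

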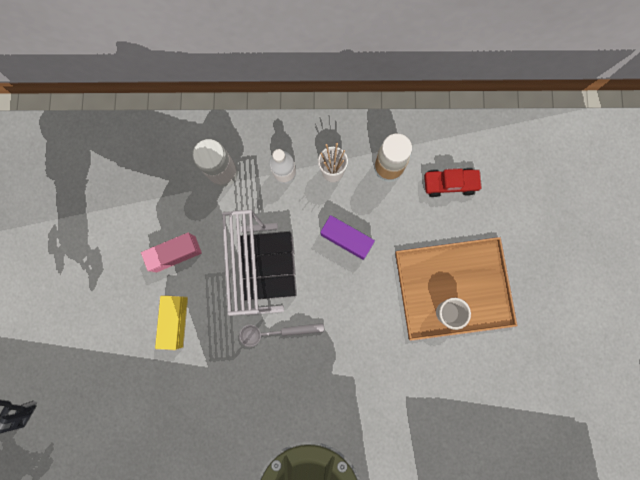

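View pics/wrist0.png

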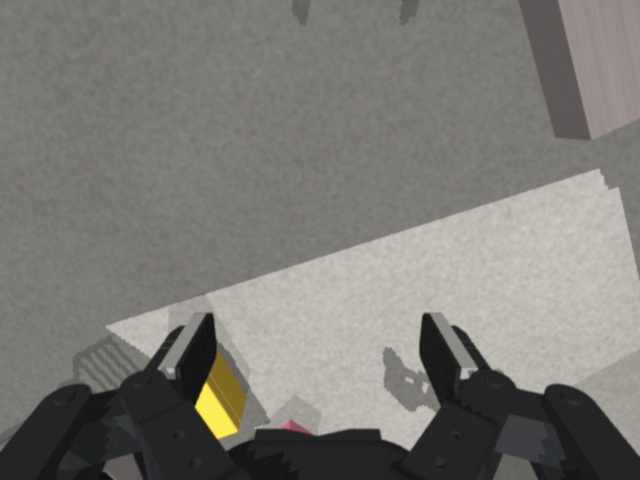

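```bash
python3 - <<'E'
from h import *
a=cv2.imread('pics/scene0.png')[110:250,260:420];b=cv2.imread('pics/top0.png')[200:350,190:350]
a=cv2.resize(a,(480,420),interpolation=2)[:, :400];b=cv2.resize(b,(400,420),interpolation=2)
c=np.hstack([a,b]).astype(float);c=255*(c/255)**.5
cv2.imwrite('pics/z0.png',c.astype('uint8'))
s=load('top0')
for uv in [(397,249),(499,237),(515,324),(410,338)]: print(onz(s,uv,18))
for uv in [(454,322),(347,237),(321,229),(373,257)]: print(onz(s,uv,30))
E
```

```text
[ 565.1709908  -204.47183803   18.        ]
[ 594.84105936 -444.71137968   18.        ]
[ 392.6601874  -472.14681976   18.        ]
[ 358.59145781 -231.24249082   18.        ]
[ 396.34885863 -329.91218068   30.        ]
[591.67481212 -85.81007002  30.        ]
[610.57447041 -24.3438533   30.        ]
[ 544.6107025  -146.56100439   30.        ]
```

View pics/z0.png

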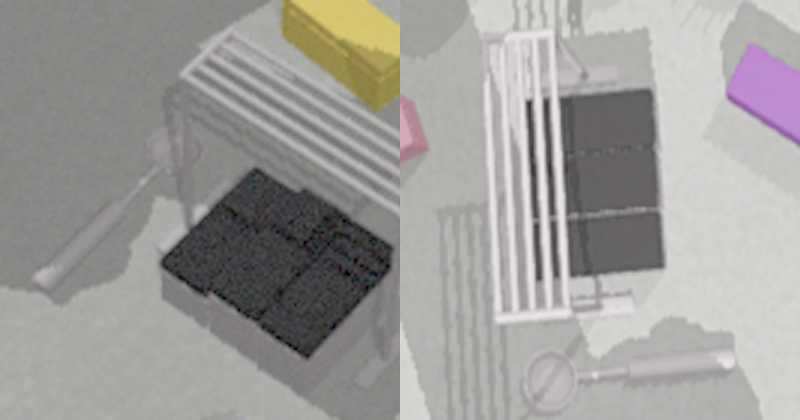

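```bash
python3 - <<'E'
from h import *
a=cv2.imread('pics/scene0.png')[155:240,305:405]
a=cv2.resize(a,(800,600) if 0 else (700,595),interpolation=cv2.INTER_CUBIC).astype(float)
cv2.imwrite('pics/z1.png',(255*np.clip(a/200,0,1)**.45).astype('uint8'))
b=cv2.imread('pics/top0.png')[205:325,215:315]
b=cv2.resize(b,(500,600),interpolation=cv2.INTER_CUBIC).astype(float)
cv2.imwrite('pics/z2.png',(255*np.clip(b/255,0,1)**.45).astype('uint8'))
E
```

```text
(no output)
```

View pics/z1.png

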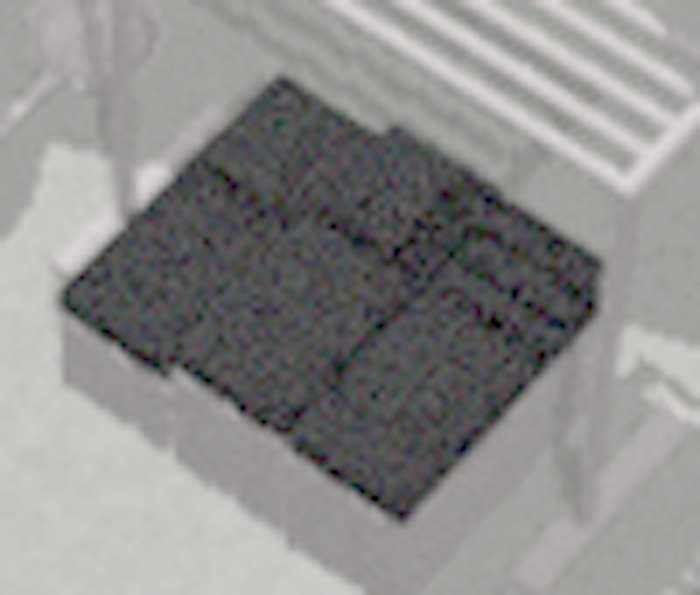

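View pics/z2.png

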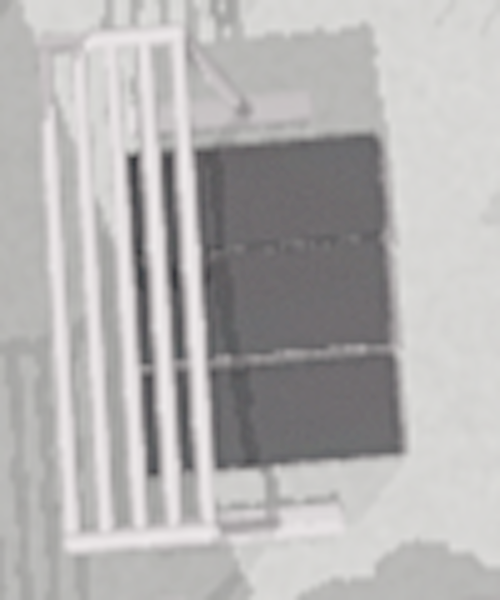

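```bash
python3 - <<'E'
from h import *
t=load('top0');s=load('scene0')
T=lambda u,v:(t,(u/5+215-.4,v/5+205-.4)); S=lambda u,v:(s,(u/7+305-.43,v/7+155-.43))
for n,a,b in [('low near',(405,455),(62,300)),('low far',(398,352),(165,376)),('midnear',(396,348),(172,355)),('mid far',(388,240),(290,430)),('far far',(381,135),(402,517))]:
    print(n,tri([T(*a),S(*b)]).round(1))
# shelf top corners
for n,a,b in [('shelf far right',(183,32),(628,188))]: print(n,tri([T(*a),S(*b)]).round(1))
for a in [(183,32),(215,540),(45,45),(68,547)]: print(onz(t,T(*a)[1],193).round(1))
for f,pts in [('pink',[(142,257),(148,271),(196,234),(201,250)]),('yellow',[(161,296),(156,349),(187,297),(181,349)])]:
    print(f,[onz(t,p,30).round(0)[:2] for p in pts])
print('spoon',[onz(t,p,3).round(0)[:2] for p in [(238,337),(324,328),(250,349)]])
E
```

```text
low near [454.   33.3  49.7]
low far [500.5  36.5  49.6]
midnear [502.1  37.1  62.7]
mid far [551.2  41.5  65.7]
far far [599.3  44.8  63.4]
shelf far right [620.3 113.7 194.7]
[620.3 113.5 193. ]
[417.   95.1 193. ]
[614.8 169.5 193. ]
[413.8 153.2 193. ]
pink [array([542., 400.]), array([509., 384.]), array([597., 274.]), array([559., 260.])]
yellow [array([450., 350.]), array([329., 355.]), array([448., 288.]), array([329., 296.])]
spoon [array([356., 171.]), array([379., -33.]), array([328., 141.])]
```

>>> {"name": "step_arm", "arguments": {
  "series": [
    [[0,0,-0.5,-8,100],[0,0,-1.3,-16,100],[0,0,-1.3,-24,100],[0,0,-1.3,-31.2,100],[0,0,-1.3,-31.2,100]]
  ]
}}

```text
clock: 0.65
tool_pos: [265.7, 537.9, 270.2]
ee_rot: [-0.0, -0.043, 0.999, -0.0]
ft_force: [-0.5, -0.1, 0.6]
grip_width: 85.3
```

>>> {"name": "step_arm", "arguments": {
  "series": [
    [[-0.4,-1.5,0,0,100],[-0.8,-3,0,0,100],[-1.2,-4.5,0,0,100],[-1.6,-6,0,0,100],[-2,-7.5,0,0,100]]
  ]
}}

```text
clock: 1.15
tool_pos: [344.8, 317.1, 270.0]
ee_rot: [-0.0, -0.041, 0.999, -0.0]
ft_force: [0.7, 0.1, -0.3]
grip_width: 85.1
```

>>> {"name": "step_arm", "arguments": {
  "series": [
    [[-0.4,-1.5,0,0,100],[-0.8,-3,0,0,100],[-1.2,-4.5,0,0,100],[-1.6,-6,0,0,100],[-2,-7.5,0,0,100]]
  ]
}}

```text
clock: 1.65
tool_pos: [423.9, 98.0, 270.2]
ee_rot: [0.0, -0.041, 0.999, 0.0]
ft_force: [1.1, -0.5, 0.3]
grip_width: 85.5
```

>>> {"name": "step_arm", "arguments": {
  "series": [
    [[-0.5,-1.5,0,0,100],[-1,-3,0,0,100],[-1.59,-4.79,0,0,100],[-1.59,-4.79,0,0,100]]
  ]
}}

```text
clock: 2.05
tool_pos: [484.9, -43.6, 269.8]
ee_rot: [0.0, -0.038, 0.999, -0.001]
ft_force: [0.2, -0.3, -0.6]
grip_width: 85.5
```

```bash
python3 - <<'E'
from h import *
snap('wrist','w1');snap('top','t1');print(env.state()['tool_pos'],env.state()['qpos'])
a=cv2.imread('pics/w1.png').astype(float);cv2.imwrite('pics/w1b.png',255*(a/255)**.6)
E
```

```text
[483.58787178 -40.42591524 269.73001006] [-8.35505517e-02  8.45981101e-02 -2.42229222e-01  1.24517973e+00
  2.18026673e-04 -1.63804304e-01][ WARN:0@3.126] global loadsave.cpp:1063 imwrite_ Unsupported depth image for selected encoder is fallbacked to CV_8U.
```

View pics/w1b.png

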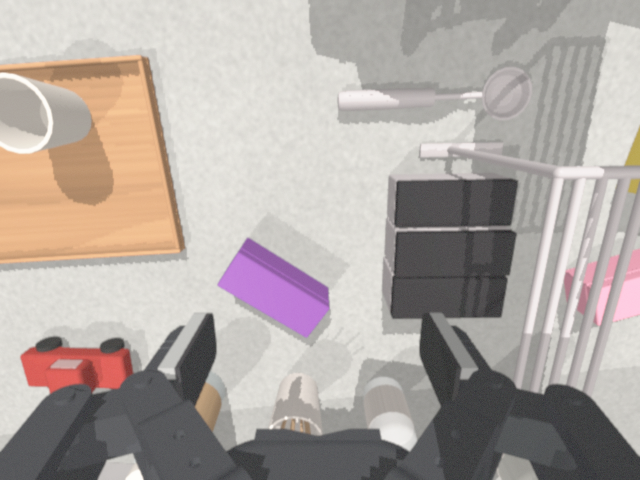

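View pics/t1.png

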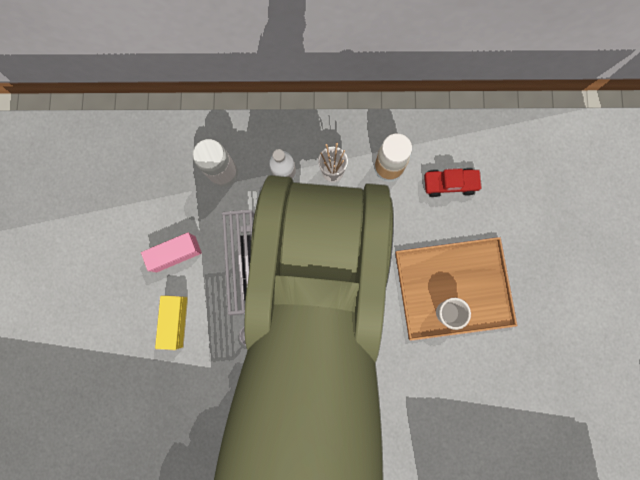

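```bash
python3 - <<'E'
from h import *
a=cv2.imread('pics/w1b.png')[160:340,370:540];cv2.imwrite('pics/w1c.png',cv2.resize(a,(566*1,600),interpolation=2))
print(env.state()['ee_rot'])
E
```

```text
[-5.87293775e-04 -4.01160350e-02  9.99194839e-01  1.82860010e-04]
```

View pics/w1c.png

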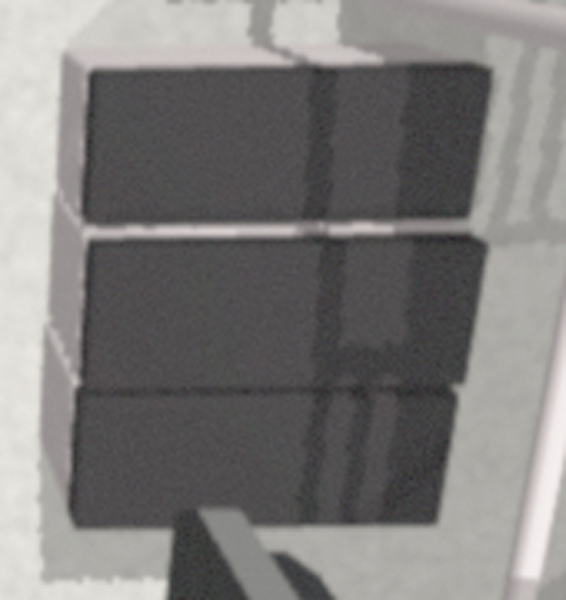

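```bash
python3 - <<'E'
from h import *
t=load('top0');s=load('scene0');w=load('w1')
T=lambda u,v:(t,(u/5+215-.4,v/5+205-.4)); S=lambda u,v:(s,(u/7+305-.43,v/7+155-.43)); W=lambda u,v:(w,(u/3.333+370-.35,v/3.333+160-.35))
for n,a,b,c in [('low near',(405,455),(62,300),(89,68)),('low far',(398,352),(165,376),(81,222)),('midnear',(396,348),(172,355),(90,240)),('mid far',(388,240),(290,430),(79,387)),('far far',(381,135),(402,517),(72,527))]:
    print(n,tri([T(*a),W(*c)]).round(1),tri([S(*b),W(*c)]).round(1),tri([T(*a),S(*b),W(*c)]).round(1))
# bottom and left corners
for n,c,z in [('near left near',(490,68),56),('near left far',(470,220),56),('near right near',(89,68),56),('near right far',(81,222),56),('mid left n',(487,240),70),('mid left f',(462,383),70),('mid r n',(90,240),70),('mid r f',(79,387),70),('far r f',(72,527),70),('far l f',(438,523),70),('far l n',(456,392),70)]: print(n,onz(w,W(*c)[1],z).round(1))
print('shelf corner near', onz(w,(556,172),193))
E
```

```text
low near [452.5  32.3  52.3] [453.   35.1  46.4] [453.3  33.7  48.1]
low far [499.3  35.9  56.4] [500.7  37.8  49.2] [500.6  37.   49.8]
midnear [500.1  35.5  73. ] [502.8  38.6  62.5] [502.2  37.4  63.4]
mid far [549.4  40.2  69. ] [551.5  42.8  64.4] [551.   41.6  65.2]
far far [597.   43.9  73.2] [600.6  45.5  65.7] [599.8  44.9  65.9]
near left near [442.2 151.4  56. ]
near left far [489.1 157.3  56. ]
near right near [451.4  32.   56. ]
near right far [499.   36.6  56. ]
mid left n [491.4 155.8  70. ]
mid left f [538.2 159.9  70. ]
mid r n [500.6  36.7  70. ]
mid r f [548.8  40.4  70. ]
far r f [598.6  45.3  70. ]
far l f [587.9 164.5  70. ]
far l n [541.3 158.8  70. ]
shelf corner near [420.05225475  96.97074883 193.        ]
```

>>> {"name": "step_arm", "arguments": {
  "series": [
    [[0.07,0,1.5,0,100],[0.07,0,3,0,100],[0.07,0,4.5,0,100],[0.07,0,6,0,100],[0.07,0,6.5,0,100]]
  ]
}}

```text
clock: 2.65
tool_pos: [477.2, -37.2, 71.1]
ee_rot: [-0.003, -0.043, 0.999, 0.001]
ft_force: [-0.2, 0.2, 0.1]
grip_width: 85.2
```

>>> {"name": "step_arm", "arguments": {
  "series": [
    [[0,0,0.8,0,100],[0,0,1.6,0,100],[0,0,2.1,0,100],[0,0,2.1,0,100]]
  ]
}}

```text
clock: 3.05
tool_pos: [478.9, -37.5, 10.5]
ee_rot: [-0.002, -0.043, 0.999, 0.001]
ft_force: [-0.2, 0.2, -0.0]
grip_width: 85.3
```

```bash
python3 - <<'E'
from h import *
snap('wrist','w2');snap('scene','s2');st=env.state();print(st['tool_pos'],st['ee_rot'],st['ft_force'])
a=cv2.imread('pics/w2.png').astype(float);b=cv2.imread('pics/s2.png')[100:300,240:450].astype(float)
cv2.imwrite('pics/w2b.png',np.hstack([cv2.resize(255*(a/255)**.6,(400,300)),cv2.resize(255*(b/255)**.6,(400,300))]).astype('uint8'))
E
```

```text
[481.09681653 -38.18023266  12.58510525] [-3.35181475e-04 -4.33204876e-02  9.99061155e-01  1.80316249e-04] [-0.63098212 -0.51019263  0.2671475 ]
```

View pics/w2b.png

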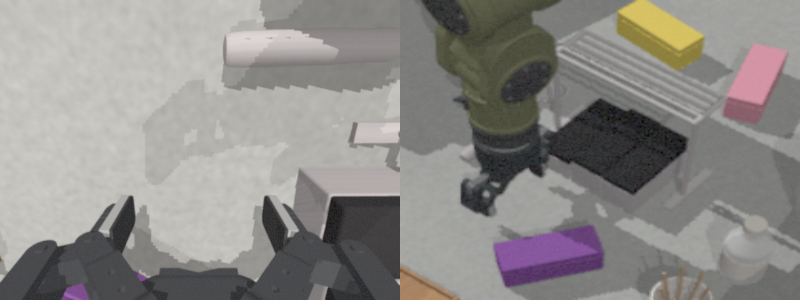

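>>> {"name": "step_arm", "arguments": {
  "series": [
    [[0,0.3,0,0,100],[0,0.6,0,0,100],[0,0.9,0,0,100],[0,1.2,0,0,100],[0,1.5,0,0,100]]
  ]
}}

```text
clock: 3.65
tool_pos: [477.9, 6.3, 12.6]
ee_rot: [0.0, -0.043, 0.999, -0.0]
ft_force: [-0.2, -0.9, 1.5]
grip_width: 85.5
```

```bash
python3 - <<'E'
from h import *
snap('wrist','w3');snap('scene','s3');st=env.state();print(st['tool_pos'],st['ee_rot'],st['ft_force'])
a=cv2.imread('pics/w3.png').astype(float);b=cv2.imread('pics/s3.png')[100:300,240:450].astype(float)
cv2.imwrite('pics/w3b.png',np.hstack([cv2.resize(255*(a/255)**.6,(400,300)),cv2.resize(255*(b/255)**.6,(400,300))]).astype('uint8'))
E
```

```text
[477.49779132   6.79649211  12.34673457] [-4.39253378e-05 -4.36318808e-02  9.99047607e-01  3.67942685e-04] [ 0.18709323 -0.0129726   0.27901539]
```

View pics/w3b.png

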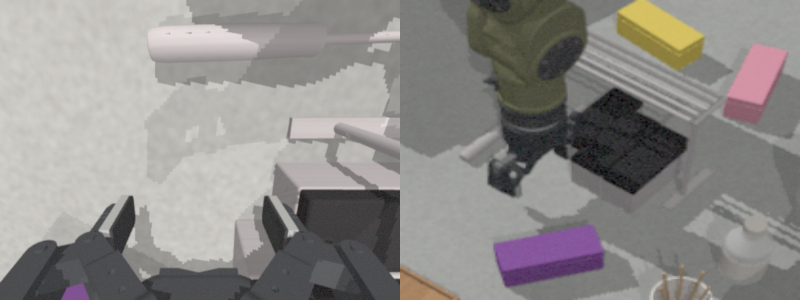

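>>> {"name": "step_arm", "arguments": {
  "series": [
    [[0,0.3,0,0,100],[0,0.6,0,0,100],[0,0.8,0,0,100],[0,1.0,0,0,100]]
  ]
}}

```text
clock: 4.15
tool_pos: [475.0, 35.8, 12.2]
ee_rot: [-0.0, -0.043, 0.999, -0.0]
ft_force: [-0.5, -0.8, 0.8]
grip_width: 85.2
```

```bash
python3 - <<'E'
from h import *
snap('wrist','w4');snap('top','s4');st=env.state();print(st['tool_pos'],st['ee_rot'],st['ft_force'])
a=cv2.imread('pics/w4.png').astype(float);b=cv2.imread('pics/s4.png')[190:340,150:350].astype(float)
cv2.imwrite('pics/w4b.png',np.hstack([cv2.resize(255*(a/255)**.6,(400,300)),cv2.resize(255*(b/255)**.6,(400,300))]).astype('uint8'))
E
```

```text
[474.94170659  36.22802014  12.213469  ] [-1.32760133e-04 -4.33699241e-02  9.99059026e-01  3.08662516e-04] [-0.1284592  -0.1325308   0.50073029]
```

View pics/w4b.png

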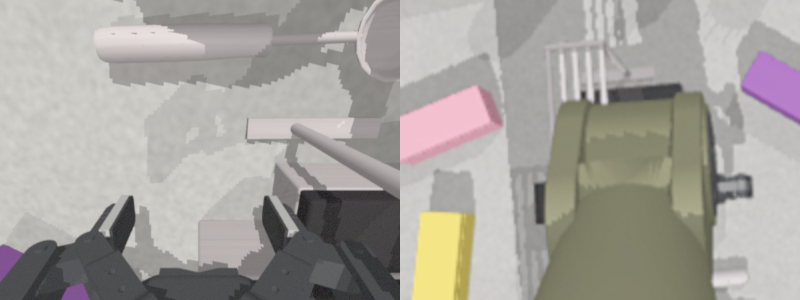

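```bash
python3 - <<'E'
from h import *
snap('scene','s5')
b=cv2.imread('pics/s5.png')[40:240,220:470].astype(float)
cv2.imwrite('pics/s5b.png',cv2.resize(255*(b/255)**.5,(750,600),interpolation=2).astype('uint8'))
E
```

```text
(no output)
```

View pics/s5b.png

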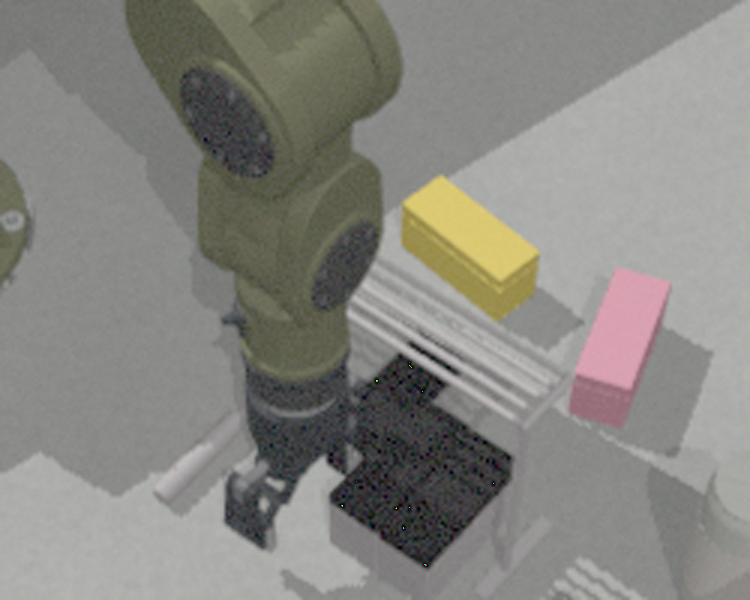

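>>> {"name": "step_arm", "arguments": {
  "series": [
    [[0,0.12,0,0,100],[0,0.24,0,0,100],[0,0.36,0,0,100],[0,0.36,0,0,100]]
  ]
}}

```text
clock: 4.7
tool_pos: [474.1, 46.5, 12.3]
ee_rot: [-0.0, -0.043, 0.999, 0.0]
ft_force: [0.1, 0.2, -0.2]
grip_width: 85.2
```

>>> {"name": "step_arm", "arguments": {
  "series": [
    [[0,-0.6,0,0,100],[0,-1.8,0,0,100],[0,-3,0,0,100],[0,-3,-1.2,0,100],[0,-3,-2.6,0,100]]
  ]
}}

```text
clock: 5.2
tool_pos: [480.0, -44.5, 89.7]
ee_rot: [-0.002, -0.042, 0.999, 0.0]
ft_force: [0.4, -0.3, 0.2]
grip_width: 85.4
```

>>> {"name": "step_arm", "arguments": {
  "series": [
    [[0,0,-1.5,0,100],[0,0,-3,0,100],[0,0,-4.5,0,100],[0,0,-6.2,0,100],[0,0,-6.2,0,100]]
  ]
}}

```text
clock: 5.7
tool_pos: [485.3, -43.8, 283.2]
ee_rot: [0.005, -0.043, 0.999, -0.001]
ft_force: [1.5, -0.2, -0.5]
grip_width: 85.2
```

>>> {"name": "step_arm", "arguments": {
  "series": [
    [[0,1.6,0,0,100],[0,3.2,0,0,100],[0,4.8,0,0,100],[0,6.4,0,0,100],[0,8,0,0,100]]
  ]
}}

```text
clock: 6.2
tool_pos: [460.8, 197.4, 276.2]
ee_rot: [0.0, -0.043, 0.999, 0.0]
ft_force: [0.5, -0.3, 0.3]
grip_width: 85.5
```

>>> {"name": "step_arm", "arguments": {
  "series": [
    [[0,0.6,0,8,100],[0,0.6,0,16,100],[0,0.6,0,24,100],[0,0.6,0,32,100],[0,0.6,0,40,100]]
  ]
}}

```text
clock: 6.7
tool_pos: [459.5, 213.7, 275.9]
ee_rot: [-0.0, 0.304, 0.953, -0.0]
ft_force: [0.3, -0.2, -0.2]
grip_width: 85.5
```

>>> {"name": "step_arm", "arguments": {
  "series": [
    [[0,0,0,8,100],[0,0,0,16,100],[0,0,0,24,100],[0,0,0,32,100],[0,0,0,40,100]]
  ]
}}

```text
clock: 7.2
tool_pos: [459.6, 213.5, 275.9]
ee_rot: [-0.0, 0.612, 0.791, -0.0]
ft_force: [0.2, -0.4, -0.6]
grip_width: 85.2
```

>>> {"name": "step_arm", "arguments": {
  "series": [
    [[0,0,0,8,100],[0,0,0,10,100],[0,0,0,10,100]]
  ]
}}

```text
clock: 7.5
tool_pos: [459.6, 213.5, 276.0]
ee_rot: [-0.0, 0.676, 0.737, -0.0]
ft_force: [-0.7, 0.8, -0.0]
grip_width: 85.2
```

```bash
python3 - <<'E'
from h import *
snap('wrist','w6');snap('top','t6');snap('scene','s6');st=env.state();print(st['tool_pos'],st['ee_rot'],st['qpos'])
a=cv2.imread('pics/w6.png').astype(float)
cv2.imwrite('pics/w6b.png',(255*(a/255)**.6).astype('uint8'))
b=cv2.imread('pics/s6.png')[60:240,280:480].astype(float)
cv2.imwrite('pics/s6b.png',cv2.resize(255*(b/255)**.5,(667,600),interpolation=2).astype('uint8'))
E
```

```text
[459.71182686 213.45441838 276.11908797] [-9.02204077e-05  6.75818076e-01  7.37068454e-01 -1.16213721e-04] [ 4.34649740e-01  1.22961762e-01 -1.84738813e-01  1.26337964e+00
  7.73696034e-05  1.91879784e+00]
```

View pics/w6b.png

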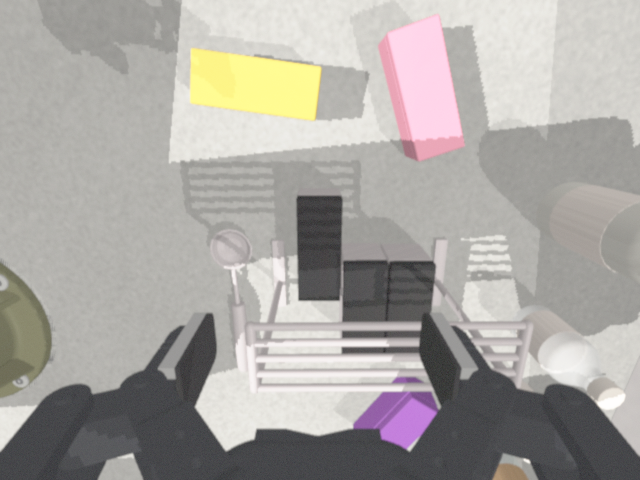

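View pics/s6b.png

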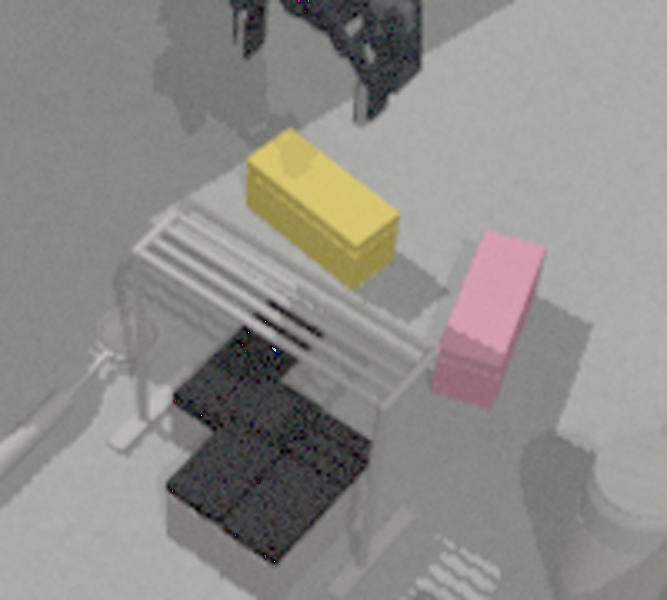

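```bash
python3 - <<'E'
from h import *
w=load('w6');t=load('t6')
g=cv2.cvtColor(w['frame'],cv2.COLOR_RGB2HSV)[...,2]
m=((g<60)*255).astype('uint8');m[310:]=0;m[:,:290]=0;m[:,345:]=0;m[:190]=0
cs,_=cv2.findContours(m,0,2);c=max(cs,key=cv2.contourArea);r=cv2.minAreaRect(c);print(r)
P=np.array([onz(w,p,56)[:2] for p in cv2.boxPoints(r)]);print(P.round(1),P.mean(0))
for p in [(343,262),(387,262),(389,262),(434,262)]:print('tall',onz(w,p,70).round(1))
print('shelf',[onz(w,p,193).round(1) for p in [(247,323),(532,321)]])
print('yel',[onz(w,p,56).round(0) for p in [(190,105),(316,120),(321,68),(192,48)]])
b=t['frame'][190:340,150:350,::-1].astype(float)
cv2.imwrite('pics/t6b.png',cv2.resize(255*(b/255)**.5,(800,600),interpolation=2).astype('uint8'))
E
```

```text
((319.0, 247.5), (103.0, 44.0), 90.0)
[[437.2 221.4]
 [482.3 225.2]
 [494.9 107.7]
 [445.1 103.4]] [464.87702187 164.42144314]
tall [490.7 158.3  70. ]
tall [536.8 162.2  70. ]
tall [538.9 162.4  70. ]
tall [586.1 166.4  70. ]
shelf [array([412.9, 153.4, 193. ]), array([618.4, 172.6, 193. ])]
yel [array([330., 300.,  56.]), array([450., 297.,  56.]), array([451., 342.,  56.]), array([333., 349.,  56.])]
```

View pics/t6b.png

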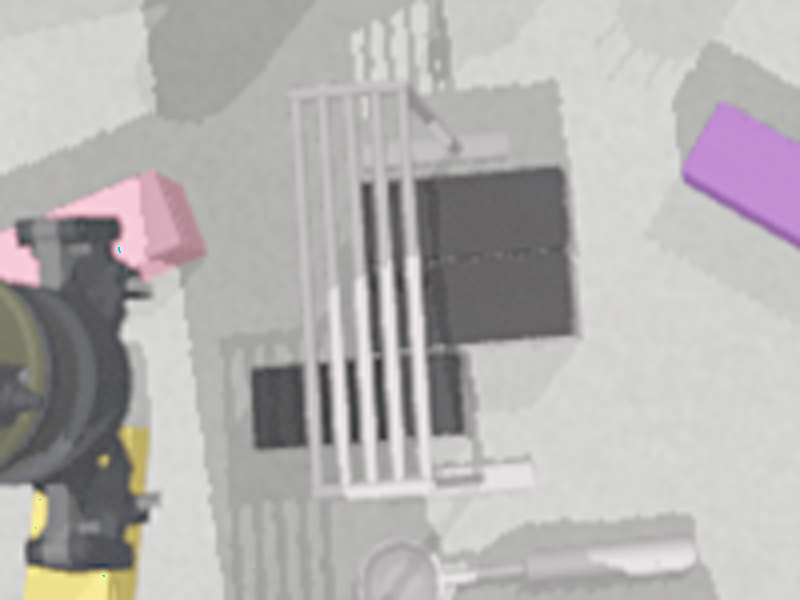

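```bash
python3 - <<'E'
from h import *
w=load('w6');t=load('t6')
for a,b in [((252,367),(342,196)),((252,448),(297,196))]:
    p=(a[0]/4+150-.4,a[1]/4+190-.4);print(onz(t,p,56),tri([(t,p),(w,b)]))
E
```

```text
[484.02029071 222.44696998  56.        ] [484.10402939 224.10119152  49.58994639]
[438.04984903 220.63532646  56.        ] [437.6051797  221.0516746   54.56813487]
```

>>> {"name": "step_arm", "arguments": {
  "series": [
    [[0,0.05,1.5,0,100],[0,0.05,3,0,100],[0,0.05,4.5,0,100],[0,0.05,6,0,100],[0,0.05,6,0,100]]
  ]
}}

```text
clock: 8.15
tool_pos: [456.6, 211.4, 91.0]
ee_rot: [-0.002, 0.676, 0.737, -0.005]
ft_force: [-0.9, -1.1, 1.0]
grip_width: 85.3
```

>>> {"name": "step_arm", "arguments": {
  "series": [
    [[0,0,0.8,0,100],[0,0,1.6,0,100],[0,0,2.4,0,100],[0,0,2.73,0,100],[0,0,2.73,0,100]]
  ]
}}

```text
clock: 8.65
tool_pos: [461.4, 213.6, 14.8]
ee_rot: [-0.0, 0.676, 0.737, -0.0]
ft_force: [0.9, -0.0, 0.4]
grip_width: 85.5
```

>>> {"name": "step_arm", "arguments": {
  "series": [
    [[0,0,0,0,60],[0,0,0,0,45],[0,0,0,0,30],[0,0,0,0,30],[0,0,0,0,30]]
  ]
}}

```text
clock: 9.15
tool_pos: [462.5, 214.2, 16.0]
ee_rot: [0.0, 0.676, 0.737, 0.001]
ft_force: [-1.1, -0.3, 6.4]
grip_width: 47.5
```

>>> {"name": "step_arm", "arguments": {
  "series": [
    [[0.3,0,0,0,30],[0.6,0,0,0,30],[0.9,0,0,0,30],[1.2,0,0,0,30],[1.5,0,0,0,30]]
  ]
}}

```text
clock: 9.65
tool_pos: [458.9, 258.3, 16.0]
ee_rot: [0.002, 0.676, 0.737, 0.001]
ft_force: [0.4, -4.7, 8.7]
grip_width: 47.6
```

>>> {"name": "step_arm", "arguments": {
  "series": [
    [[0.2,0,0,0,30],[0.2,0,0,0,30]]
  ]
}}

```text
clock: 9.85
tool_pos: [458.4, 265.4, 16.0]
ee_rot: [0.001, 0.676, 0.737, 0.001]
ft_force: [0.7, -0.3, 6.0]
grip_width: 47.6
```

>>> {"name": "step_arm", "arguments": {
  "series": [
    [[0,0,0,0,70],[0,0,0,0,100],[0,0,0,0,100],[0,0,0,0,100]]
  ]
}}

```text
clock: 10.25
tool_pos: [456.8, 264.3, 14.3]
ee_rot: [-0.0, 0.676, 0.737, -0.0]
ft_force: [-0.2, -0.7, 0.0]
grip_width: 85.5
```

```bash
python3 - <<'E'
from h import *
snap('wrist','w7');snap('top','t7');snap('scene','s7');st=env.state();print(st['tool_pos'],st['ee_rot'],st['ft_force'])
a=load('w7')['frame'][...,::-1]; b=load('t7')['frame'][190:340,150:350,::-1];c=load('s7')['frame'][60:240,240:480,::-1]
f=lambda x:cv2.resize((255*(x/255.)**.5).astype('uint8'),(400,300))
cv2.imwrite('pics/c7.png',np.vstack([np.hstack([f(a),f(b)]),np.hstack([f(c),f(c)*0])]))
E
```

```text
[456.86410159 264.32678535  14.32621182] [-5.58649802e-05  6.76178040e-01  7.36738247e-01 -1.00842369e-04] [0.33651223 0.23434084 0.55313152]
```

View pics/c7.png

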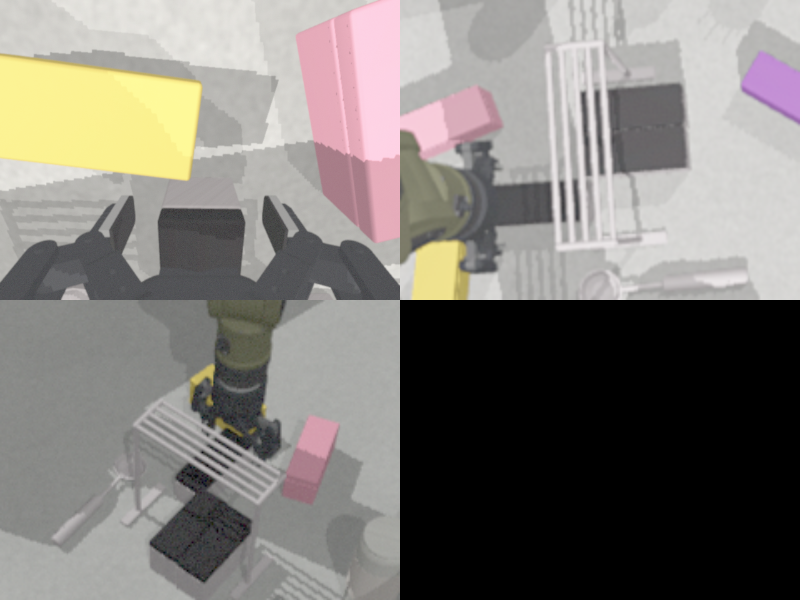

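>>> {"name": "step_arm", "arguments": {
  "series": [
    [[-0.5,0,0,0,100],[-1.1,0,0,0,100],[-1.66,0,0,0,100],[-1.66,0,0,0,100]]
  ]
}}

```text
clock: 10.8
tool_pos: [460.8, 212.3, 14.2]
ee_rot: [0.0, 0.677, 0.736, -0.001]
ft_force: [-0.4, -0.4, -0.1]
grip_width: 85.2
```

>>> {"name": "step_arm", "arguments": {
  "series": [
    [[0,0,0,0,60],[0,0,0,0,45],[0,0,0,0,30],[0,0,0,0,30],[0,0,0,0,30]]
  ]
}}

```text
clock: 11.3
tool_pos: [461.6, 215.4, 14.7]
ee_rot: [0.0, 0.676, 0.737, 0.0]
ft_force: [0.3, 0.3, 3.8]
grip_width: 47.3
```

>>> {"name": "step_arm", "arguments": {
  "series": [
    [[0,0,-0.2,0,30],[0,0,-0.5,0,30],[0,0,-0.8,0,30],[0,0,-0.8,0,30]]
  ]
}}

```text
clock: 11.7
tool_pos: [462.3, 215.3, 39.9]
ee_rot: [0.0, 0.676, 0.737, 0.001]
ft_force: [0.3, -0.2, -1.2]
grip_width: 47.7
```

```bash
python3 - <<'E'
from h import *
snap('wrist','w8');snap('top','t8');snap('scene','s8');st=env.state();print(st['tool_pos'],st['ee_rot'],st['ft_force'],st['ft_torque'])
a=load('w8')['frame'][...,::-1]; b=load('t8')['frame'][190:340,150:350,::-1];c=load('s8')['frame'][60:240,240:480,::-1]
f=lambda x:cv2.resize((255*(x/255.)**.5).astype('uint8'),(400,300))
cv2.imwrite('pics/c8.png',np.vstack([np.hstack([f(a),f(b)]),np.hstack([f(c),f(c)*0])]))
E
```

```text
[461.21854163 214.76914488  38.47982123] [4.05918719e-05 6.76162055e-01 7.36752921e-01 9.05614924e-05] [ 0.51952208 -0.07676044 -2.74781371] [-0.0277752  -0.00530044 -0.04364937]
```

View pics/c8.png

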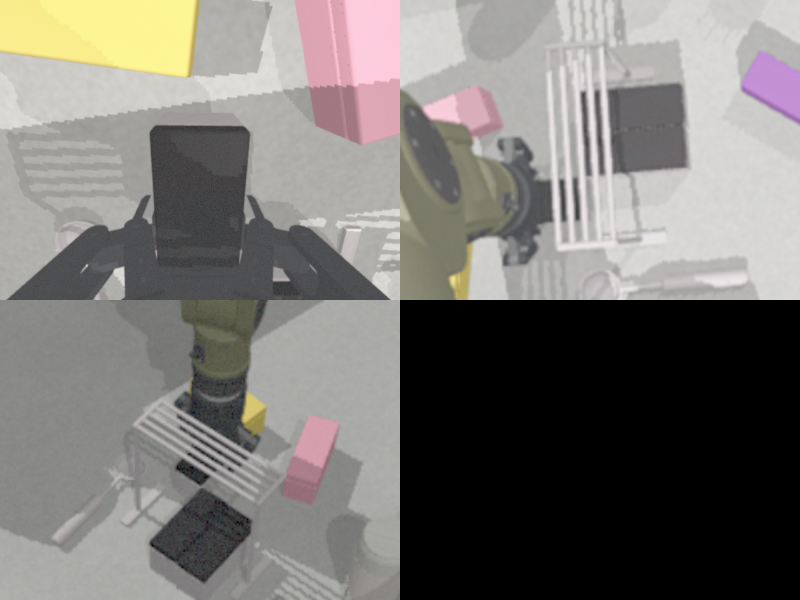

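>>> {"name": "step_arm", "arguments": {
  "series": [
    [[0,0,-0.8,0,30],[0,0,-1.7,0,30],[0,0,-2.5,0,30],[0.6,0,-2.5,0,30],[1.2,0,-2.5,0,30]]
  ]
}}

```text
clock: 12.35
tool_pos: [458.6, 251.0, 114.1]
ee_rot: [0.0, 0.677, 0.736, 0.001]
ft_force: [-0.2, 0.1, -3.2]
grip_width: 47.2
```

>>> {"name": "step_arm", "arguments": {
  "series": [
    [[0.1,0,-0.1,0,30],[0.1,0,-1.2,0,30],[0.1,0,-2.6,0,30],[0.1,0,-4,0,30],[0.1,0,-5.2,0,30]]
  ]
}}

```text
clock: 12.85
tool_pos: [457.7, 253.1, 271.2]
ee_rot: [0.0, 0.676, 0.737, -0.0]
ft_force: [1.2, 1.1, -2.8]
grip_width: 47.3
```

```bash
python3 - <<'E'
from h import *
snap('top','t9');snap('scene','s9');st=env.state();print(st['tool_pos'],st['ee_rot'],st['ft_force'],st['grip_width'])
b=load('t9')['frame'][190:390,0:270,::-1];c=load('s9')['frame'][0:240,240:480,::-1];d=load('t9')['frame'][220:350,380:530,::-1]
f=lambda x:cv2.resize((255*(x/255.)**.6).astype('uint8'),(400,300))
cv2.imwrite('pics/c9.png',np.vstack([np.hstack([f(b),f(c)])]))
cv2.imwrite('pics/c9b.png',cv2.resize(d,(690,600),interpolation=2))
E
```

```text
[460.25885359 254.4915334  274.50811262] [0.00144067 0.67619986 0.73670735 0.00373536] [ 0.68333885 -0.04536427 -1.91425352] 47.22431522293524
```

View pics/c9.png

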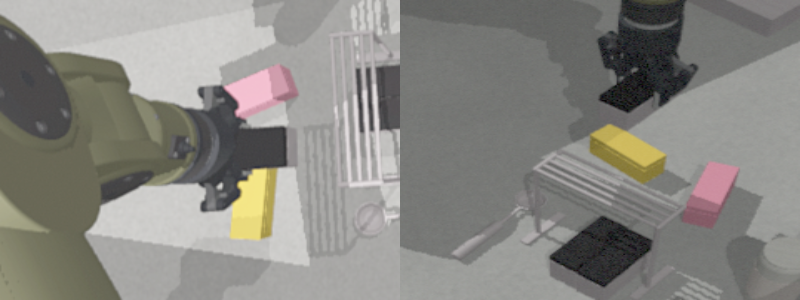

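View pics/c9b.png

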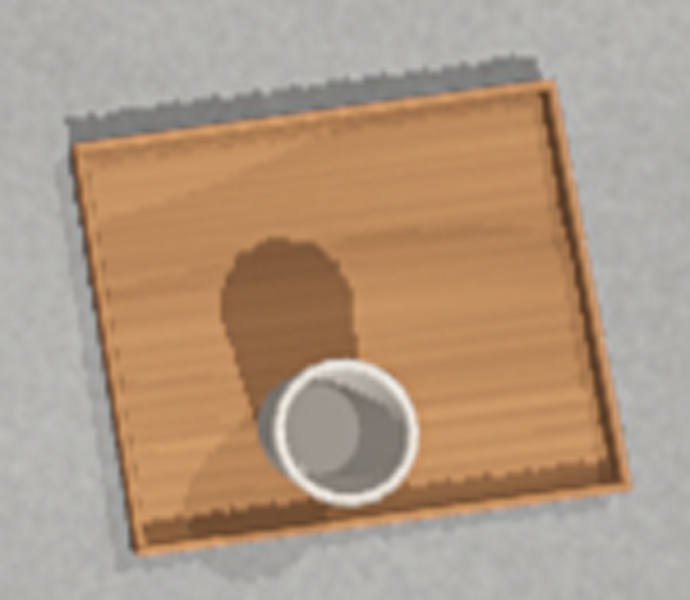

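```bash
python3 - <<'E'
from h import *
t=load('t9');s=load('s9')
C=[(75,147),(555,83),(630,487),(137,552)]
S=[(122,331),(203,251),(270,299),(193,386)] # rough from scene: near?
U=[(c[0]/4.6+380-.4,c[1]/4.6+220-.4) for c in C]
P=np.array([onz(t,u,18) for u in U]);print(P.round(1),P.mean(0))
c=P.mean(0);d=P[1]-P[0];print(np.linalg.norm(P[1]-P[0]),np.linalg.norm(P[3]-P[0]))
for u in [(345,432)]: print('cup',onz(t,(u[0]/4.6+379.6,u[1]/4.6+219.6),70))
for k in P: print(proj(s,k).round(1))
im=s['frame'][235:400,105:285,::-1];cv2.imwrite('pics/s9c.png',cv2.resize(im,(655,600),interpolation=2))
E
```

```text
[[ 559.1 -201.8   18. ]
 [ 593.3 -447.6   18. ]
 [ 389.4 -475.5   18. ]
 [ 355.  -229.8   18. ]] [ 474.17519102 -338.66190457   18.        ]
248.14349838603982 206.01378977484242
cup [ 416.2754118  -321.31874162   70.        ]
[270.1 297.2]
[191.4 387.4]
[120.8 329.9]
[201.  248.2]
```

View pics/s9c.png

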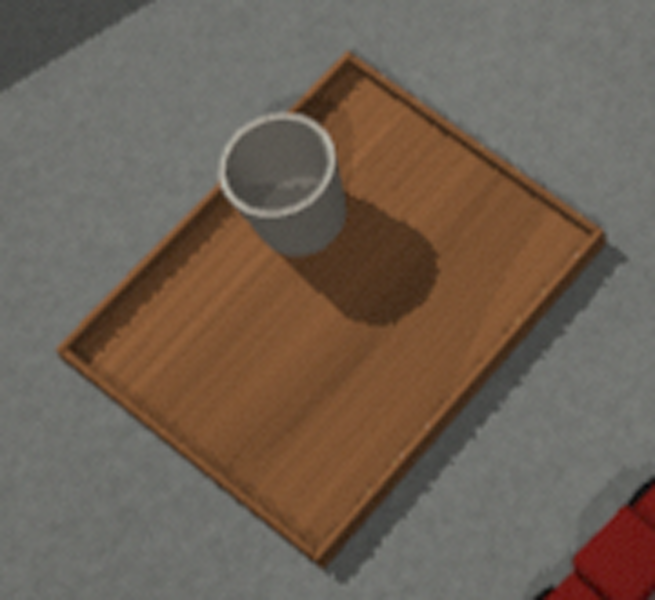

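>>> {"name": "step_arm", "arguments": {
  "series": [
    [[-0.8,0,0,0,30],[-2.2,0,0,0,30],[-3.6,0,0,0,30],[-5,0,0,0,30],[-6.4,0,0,0,30]]
  ]
}}

```text
clock: 13.45
tool_pos: [473.3, 60.4, 268.0]
ee_rot: [-0.001, 0.676, 0.737, -0.001]
ft_force: [1.3, -0.4, -1.6]
grip_width: 47.6
```

>>> {"name": "step_arm", "arguments": {
  "series": [
    [[-1.4,0,0,0,30],[-2.8,0,0,0,30],[-4.2,0,0,0,30],[-5.6,0,0,0,30],[-7,0,0,0,30]]
  ]
}}

```text
clock: 13.95
tool_pos: [491.2, -148.7, 268.0]
ee_rot: [-0.001, 0.676, 0.737, -0.001]
ft_force: [1.1, -0.8, -1.7]
grip_width: 47.4
```

>>> {"name": "step_arm", "arguments": {
  "series": [
    [[-1.4,0.1,0,-1,30],[-2.8,0.2,0,-2,30],[-4.2,0.3,0,-2.8,30],[-5.6,0.4,0,-2.8,30],[-6.4,0.44,0,-2.8,30]]
  ]
}}

```text
clock: 14.45
tool_pos: [520.9, -340.1, 267.2]
ee_rot: [-0.001, 0.659, 0.752, -0.001]
ft_force: [-0.1, 0.7, -1.8]
grip_width: 47.4
```

>>> {"name": "step_arm", "arguments": {
  "series": [
    [[0,0,0,0,30],[0,0,0,0,30],[0,0,0,0,30]]
  ]
}}

```text
clock: 14.75
tool_pos: [521.3, -336.1, 268.6]
ee_rot: [-0.001, 0.658, 0.753, -0.0]
ft_force: [-0.2, 0.8, -1.2]
grip_width: 47.5
```

```bash
python3 - <<'E'
from h import *
snap('wrist','w10');snap('scene','s10');st=env.state();print(st['tool_pos'],st['ee_rot'],st['ft_force'],st['grip_width'])
b=load('w10')['frame'][...,::-1];c=load('s10')['frame'][100:400,50:450,::-1]
f=lambda x:cv2.resize((255*(x/255.)**.6).astype('uint8'),(400,300))
cv2.imwrite('pics/c10.png',np.vstack([np.hstack([f(b),f(c)])]))
q=st['ee_rot'];print(2*np.degrees(np.arctan2(q[2],q[1]))-90)
E
```

```text
[ 521.70233438 -335.92062893  269.2808823 ] [-2.81138312e-04  6.57503409e-01  7.53451517e-01  4.84868558e-06] [ 0.33348854  0.4802063  -2.13666227] 47.41994992027188
7.780505339383424
```

View pics/c10.png

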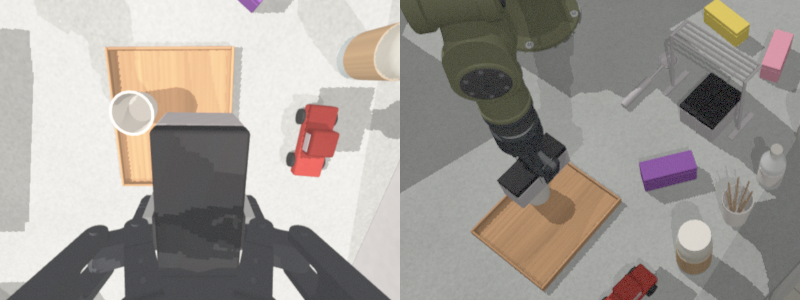

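>>> {"name": "step_arm", "arguments": {
  "series": [
    [[-0.21,0.09,0.6,0,30],[-0.21,0.09,1.8,0,30],[-0.21,0.09,3.2,0,30],[-0.21,0.09,4.6,0,30],[-0.21,0.09,5.2,0,30]]
  ]
}}

```text
clock: 15.35
tool_pos: [523.2, -340.3, 109.4]
ee_rot: [-0.003, 0.657, 0.754, -0.0]
ft_force: [-1.9, 0.5, -2.4]
grip_width: 47.6
```

>>> {"name": "step_arm", "arguments": {
  "series": [
    [[0,0,0.6,0,30],[0,0,1.2,0,30],[0,0,1.75,0,30],[0,0,1.75,0,30],[0,0,1.75,0,30]]
  ]
}}

```text
clock: 15.85
tool_pos: [525.5, -342.2, 61.3]
ee_rot: [-0.0, 0.658, 0.753, -0.0]
ft_force: [0.2, 0.4, -0.1]
grip_width: 47.3
```

```bash
python3 - <<'E'
from h import *
w=load('w10');print(onz(w,(371,75),18),onz(w,(172,75),18))
snap('wrist','w11');snap('scene','s11');st=env.state();print(st['tool_pos'],st['ee_rot'],st['ft_force'],st['grip_width'])
b=load('w11')['frame'][...,::-1];c=load('s11')['frame'][200:400,100:366,::-1]
f=lambda x:cv2.resize((255*(x/255.)**.6).astype('uint8'),(400,300))
cv2.imwrite('pics/c11.png',np.vstack([np.hstack([f(b),f(c)])]))
E
```

```text
[ 556.78752829 -203.10816175   18.        ] [ 358.54906963 -229.93602101   18.        ]
[ 526.27055075 -343.0371237    62.26709118] [9.39695075e-04 6.57748652e-01 7.53236885e-01 1.50069595e-04] [ 0.35412622  0.24484315 -2.36301317] 47.49756322418581
```

View pics/c11.png

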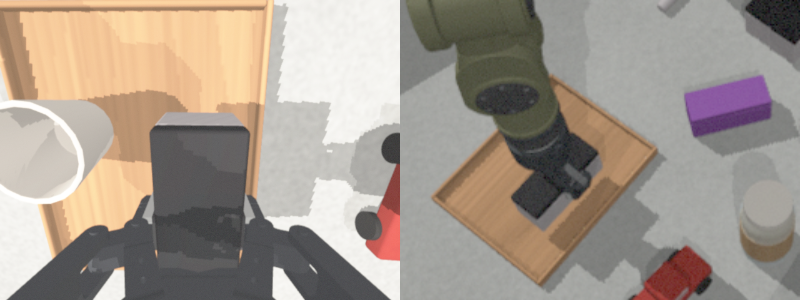

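>>> {"name": "step_arm", "arguments": {
  "series": [
    [[0,0,0.4,0,30],[0,0,0.8,0,30],[0,0,1.1,0,30],[0,0,1.2,0,30],[0,0,1.25,0,30]]
  ]
}}

```text
clock: 16.45
tool_pos: [524.8, -342.6, 22.4]
ee_rot: [-0.001, 0.658, 0.753, -0.0]
ft_force: [0.4, -0.1, -1.6]
grip_width: 47.5
```

>>> {"name": "step_arm", "arguments": {
  "series": [
    [[0,0,0,0,30],[0,0,0.05,0,30],[0,0,0.08,0,30],[0,0,0.08,0,30]]
  ]
}}

```text
clock: 16.85
tool_pos: [525.5, -342.9, 21.1]
ee_rot: [0.0, 0.658, 0.753, 0.0]
ft_force: [-0.2, 0.2, -3.1]
grip_width: 47.7
```

>>> {"name": "step_arm", "arguments": {
  "series": [
    [[0,0,0.03,0,30],[0,0,0.05,0,30],[0,0,0.05,0,30],[0,0,0.05,0,30]]
  ]
}}

```text
clock: 17.25
tool_pos: [525.5, -343.0, 19.7]
ee_rot: [0.0, 0.658, 0.753, 0.0]
ft_force: [-0.5, -0.2, 0.0]
grip_width: 47.3
```

Contact is beginning (the weight is coming off the wrist). One more millimetre.

>>> {"name": "step_arm", "arguments": {
  "series": [
    [[0,0,0.02,0,30],[0,0,0.04,0,30],[0,0,0.04,0,30],[0,0,0.04,0,30]]
  ]
}}

```text
clock: 17.65
tool_pos: [525.5, -343.0, 19.7]
ee_rot: [0.0, 0.658, 0.753, 0.0]
ft_force: [-4.4, 2.9, 10.2]
grip_width: 47.4
```

Firm contact, with a 10 N upward push. Next I release and rise.

>>> {"name": "step_arm", "arguments": {
  "series": [
    [[0,0,0,0,65],[0,0,0,0,78],[0,0,0,0,78],[0,0,0,0,78],[0,0,0,0,78]]
  ]
}}

```text
clock: 18.15
tool_pos: [525.4, -342.9, 18.1]
ee_rot: [-0.0, 0.658, 0.753, -0.0]
ft_force: [0.2, 0.1, -0.0]
grip_width: 66.7
```

>>> {"name": "step_arm", "arguments": {
  "series": [
    [[0,0,-0.3,0,78],[0,0,-1,0,78],[0,0,-2.2,0,78],[0,0,-3.6,0,78],[0,0,-5,0,78]]
  ]
}}

```text
clock: 18.65
tool_pos: [525.1, -342.7, 170.2]
ee_rot: [-0.0, 0.658, 0.753, -0.0]
ft_force: [0.0, -0.4, 0.3]
grip_width: 66.7
```

>>> {"name": "step_arm", "arguments": {
  "series": [
    [[1,0,-1,0,78],[2,0,-1.5,0,78],[3,0,-1.5,0,78],[3,0,-1.5,0,78],[3,0,-1.5,0,78]]
  ]
}}

```text
clock: 19.15
tool_pos: [513.5, -253.5, 214.1]
ee_rot: [0.001, 0.658, 0.753, -0.0]
ft_force: [-0.4, 0.3, 0.3]
grip_width: 66.3
```

```bash
python3 - <<'E'
from h import *
snap('wrist','w12');snap('scene','s12');snap('top','t12');st=env.state();print(st['tool_pos'],st['ft_force'],st['grip_width'])
b=load('w12')['frame'][...,::-1];c=load('s12')['frame'][...,::-1];d=load('t12')['frame'][...,::-1]
f=lambda x:cv2.resize((255*(x/255.)**.6).astype('uint8'),(400,300))
cv2.imwrite('pics/c12.png',np.vstack([np.hstack([f(b),f(c)]),np.hstack([f(d),f(d[210:350,360:546])])]))
E
```

```text
[ 513.3711764  -254.48709508  213.14586832] [0.1285579  0.08278015 0.02015715] 66.85844680111572
```

View pics/c12.png

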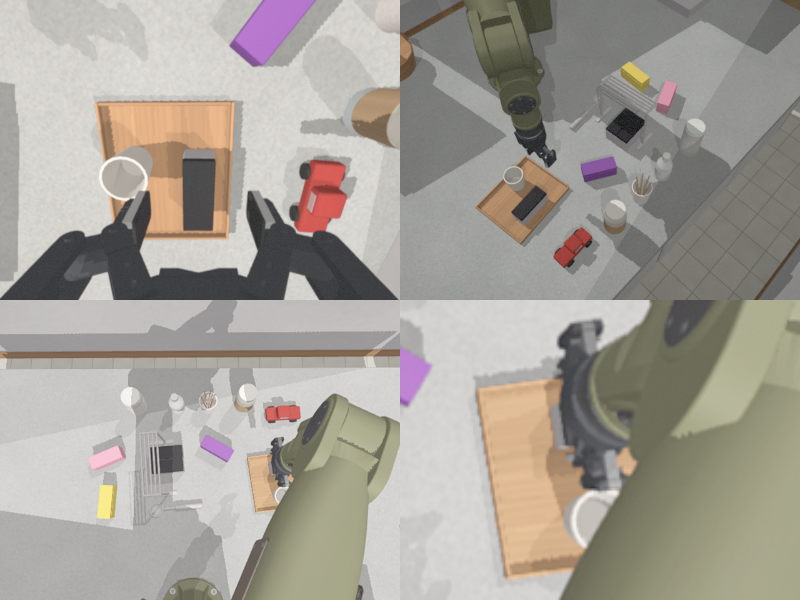

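```bash
python3 - <<'E'
from h import *
s=load('s12');w=load('w12')
f=lambda x,n:cv2.imwrite(n,cv2.resize((255*(x/255.)**.5).astype('uint8'),None,fx=4,fy=4,interpolation=2))
a=cv2.resize((255*(s['frame'][285:365,170:250,::-1]/255.)**.5).astype('uint8'),(400,400),interpolation=2)
b=cv2.resize((255*(w['frame'][225:385,270:370,::-1]/255.)**.5).astype('uint8'),(375,600),interpolation=2)
o=np.zeros((600,780,3),'uint8');o[:400,:400]=a;o[:,405:780]=b;cv2.imwrite('pics/c13.png',o)
E
```

```text
(no output)
```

View pics/c13.png

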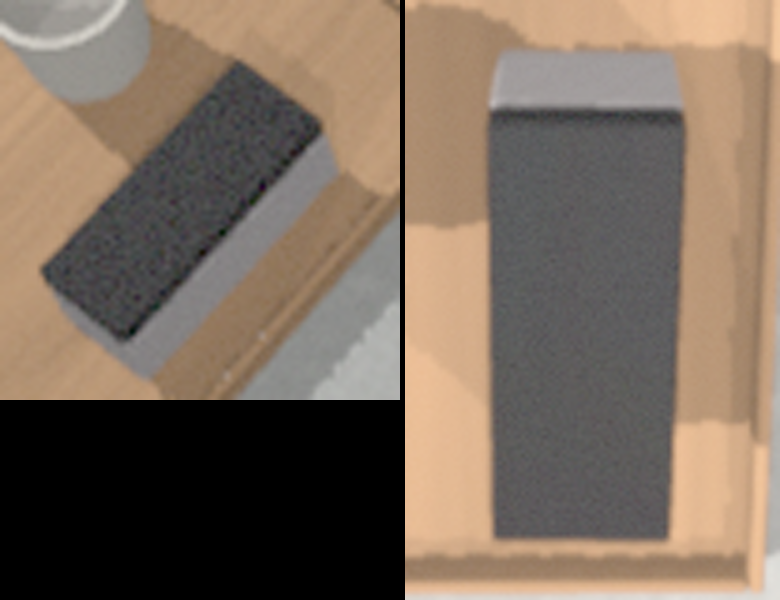

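```bash
python3 - <<'E'
from h import *
s=load('s12');w=load('w12')
S=lambda u,v:(s,(u/5+170-.4,v/5+285-.4));W=lambda u,v:(w,((u-405)/3.75+270-.4,v/3.75+225-.4))
for a,b in [((238,62),(489,117)),((322,130),(684,117)),((125,342),(668,538)),((42,268),(494,538))]: print(tri([S(*a),W(*b)]).round(1),onz(w,W(*b)[1],61).round(1))
P=np.mean([onz(w,W(*b)[1],61) for b in [(489,117),(684,117),(668,538),(494,538)]],0)-[474.2,-338.7,0]
c,k=np.cos(np.radians(7.8)),np.sin(np.radians(7.8));print('tray xy',c*P[0]+k*P[1],-k*P[0]+c*P[1])
t0=load('scene0')['frame'].astype(int);d=abs(s['frame']-t0).max(2)
# tall lids right-end corners as before: crop
a=np.hstack([t0[155:240,305:405,::-1],s['frame'][155:240,305:405,::-1]]);cv2.imwrite('pics/c14.png',cv2.resize((255*(a/255.)**.45).astype('uint8'),(800,340),interpolation=2))
E
```

```text
[ 494.5 -289.3   55.5] [ 494.8 -287.    61. ]
[ 541.8 -284.2   51.8] [ 540.6 -280.8   61. ]
[ 556.9 -401.7   57.1] [ 555.3 -399.5   61. ]
[ 510.  -405.6   60.5] [ 509.5 -405.7   61. ]
tray xy 49.78851089836999 -11.390840733996301
```

View pics/c14.png

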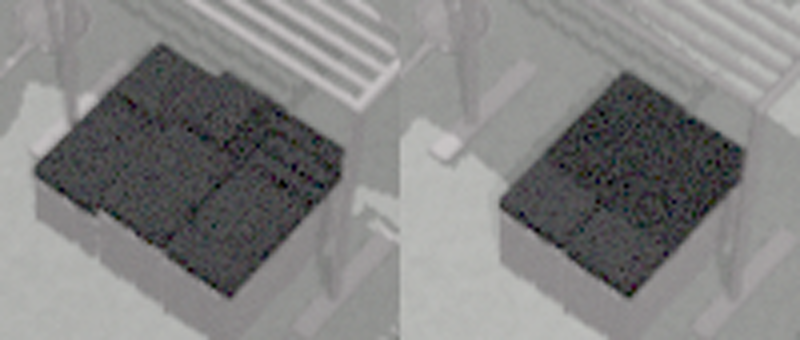

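```bash
python3 -c "
from bench import env
print(env.hand_in())"
```

```text
the job is handed in; nothing more can be done
None
```

The low tin, which was the one nearest the robot, is standing in the empty half of the tray. I released it and handed the job in at about 19 s on the robot's clock.

**What I did:**
- I pushed the tin about 70 mm lengthwise to the left with one open finger against its right end.
- I gripped the end that then stuck out past the shelf and dragged it about 50 mm farther.
- I took a fresh grip at its middle, lifted it over the shelf and lowered it until the wrist felt the tray floor. Then I opened the fingers and backed the arm away.

**Last checks:**
- **Tin in the tray:** it sits at about (50, -11) mm in the tray frame. Its corners look straight and show no visible tilt.
- **Tall tins:** their lid corners are at the same pixels in the scene picture as before the job.
- **Bystanders:** none looked moved, judged by eye in the final pictures only.
- **Contact:** the force readings were near zero and the arm was well clear of everything.

**What disagreed:** the lid corners measured 52 to 61 mm high from two views, against 61 mm expected. The scene camera read 4 to 7 mm low on the lids from the start, so I took most of that as calibration error. The lowering also fits the tin standing on the tray floor, since contact came within 2 mm of the expected height.

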